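# Unlock the cartridge case with a blind key

### The arm

A 7-joint arm with a two-finger parallel gripper is mounted at the origin on the work surface. World frame = base frame: x ahead of the robot, y to its left, z up, the work surface at z = 0. Lengths are in m, angles in rad, forces in N, time in s.
With the tool pointing down it reaches from about 0.425 to 0.925 m from the base axis. Payload 6.8 kg.
Tool frame: the origin (TCP) lies at the very end of the fingers, on their centre line; the grasp point (between the pads) lies 19 mm behind it; y points along the fingers, z is the direction in which the jaws open and shut, and the axes are right-handed (so a half turn about y gives the same grasp; the last joint's range is limited). The gripper opens to 85 mm and grips with 20 to 120 N. Pads are 22 mm wide; open, the fingers measure 114 mm over their backs; the gripper's body (76 mm by 85 mm) begins 54 mm behind the grasp point. The pads swing forward as they close: fully open they stand 13 mm farther back than shut.
Start: joints at [-1.336, 0.477, 0.022, 1.555, -0.011, 1.109, -0.083], TCP at [0.227, 0.636, 0.231] pointing down, gripper open.
Joint ranges: [-2.96, 2.96], [-0.34, 2.1], [-1.41, 1.46], [0.24, 2.44], [-1.37, 4.51], [0.17, 1.92], [-2.96, 2.96]. Speed limits (rad/s): [2.39, 2.39, 3.14, 3.14, 3.14, 3.14, 3.14].

### API

Orientations are given as a unit quaternion [w, x, y, z].
In Python, from station import * gives the robot as it stands.
- The arm moves only by the shell command python3 -m jog 'ROWS' [OPENING] [FORCE]. ROWS is JSON, a list of rows, each a list of 2 entries, a list of its own where there are three numbers: the shift along the tool's x, y, z in mm, then the turn about the tool's y in rad. A call has 1 to 20 rows; each row is the pose to reach, as a shift and turn from the pose commanded when the call began, along the tool's axes at that moment; what a row does not reach only later rows make up. A row lasts 1/12 s, in which the tool goes at most 41.7 mm and 7.16 degrees, less where a joint would pass 70% of its speed; a pose out of reach is approached as far as the arm can. A call with a gripper value outside its range is refused whole. OPENING is the finger opening in mm, from 0 to 85.4, set as the call begins (- or left out, the last holds). The fingers move at their own pace and stop on an object; FORCE is the grip in N (left out, the last holds). Time passes only in rows, so rows that repeat a pose let the fingers close. It gives the time, the measured TCP pose, the force and the opening at its end, in the units of the state.
- get_obs(): the state, without advancing time (a new reading comes with each control period).
- read_camera(name): name is "scene" or "top" or "wrist"; returns a dict with "img" (384x512x3 uint8, red, green, blue), "depth" (384x512 float32, m along the optical axis (not along the pixel's ray), 0 where there is no reading), "fx", "fy", "cx", "cy" (pixels), "k1" (the pictures are not rectified: a ray, as slopes to the right and down, at radius r is drawn at 1 + k1 r^2 times it, then the intrinsics apply), "rvec" (rotation vector, rad) and "tvec" (3), from world to camera coordinates, as OpenCV has them. Camera axes: x right, y down, z forward; pixel columns grow to the right and rows downward; lengths in m; the calibration is good to about 2 mm. A picture is of the moment at which its call begins.
- hand_in(): hands the job in, once; it reports no verdict.
The state is a dict: "t": time; "q": joint angles; "joint_vel": joint speeds; "joint_torque": joint torques, N m; "eef_pos": TCP position; "tool_rot": TCP orientation; "contact_force": force on the tool from outside, world axes, zero at the start; "torque": the same for the moment, N m; "gripper_width": opening from 0.0 (shut) to 1.0 (fully open).
Only numpy, scipy, OpenCV 4.12 (cv2) and the standard library are available. Lean on these libraries where they do the work, as an engineer would, in place of code of your own. Each camera call takes 0.05 s, during which the arm holds its last target.

### The job

Unlock the grey cartridge case: take the key from its wooden rest, put it into the lock on the case, and while pressing only lightly turn it gently back and forth about the index lines until you feel it drop in and can press it fully home, its collar flush on the lock. Then turn it clockwise as far as it goes, so that the tongue swings out of its keeper, and leave the key standing in the lock. Never force the key, work the lock with the key alone, and leave the other things where they are.

Things in the scene. Friction and masses are not known exactly. Their poses are not given: they have to be found in the camera images.
- key_bow (a point): Centre of the key's black grip. The key stands upright in its rest; z is up along it. The grip is 36 mm wide along its x, 10 mm thick along its y (grip it across y, from above), 36 mm high (18 mm up and down from this point). Below it a neck 10 mm thick, then a round collar 48 mm wide, 4 mm thick, its underside 30 mm below this point. Mass about 0.09 kg.
- key: The whole steel key. Origin: centre of its foot, 70 mm below key_bow, same axes. At the foot is a cross-bar (the bit) 26 mm long along x, 6 mm wide, 5 mm high, on a stem 6 mm thick that runs up to the collar. Half a turn about z gives the same key.
- key_seat (a point): Point on the key's axis at the underside of its collar (30 mm below key_bow, 40 mm above the key's foot). With the key home it lies at lock_mouth.
- key_rest: Wooden block, 70 x 70 x 50 mm high on a 90 x 90 x 6 mm foot, fixed; origin under its centre. The key hangs in its central 31 mm hole with the collar on the block's top, and must be lifted 42 mm to come free.
- lock: Grey steel case, 154 x 184 x 50 mm high, fixed; origin under its centre, z up. On the middle of its lid stands the lock, a plain steel block 64 x 64 mm, from 60 to 106 mm above the table, the keyhole in its top. x runs along the two short dark index lines on the lock, away from the robot, over the tongue.
- lock_mouth (a point): Centre of the round keyhole, level with the lock's top face, 106 mm above the table; axes as lock. The hole is 31 mm wide with a 4 mm chamfer. A black dust shutter 6 mm down hides the inside; the key passes it without resistance.
- lock_plate (a point): Point on the keyhole's axis 29 mm below lock_mouth, axes as lock: top of a hidden sprung plate on which the key's foot lands, the collar 11 mm above the mouth. It yields 7 mm, pushing back 3.5 N at once plus 0.7 N per mm, then stops hard. Its 8.5 mm wide slot lets the bit through in one hidden direction, within 0.8 rad either side of x (or half a turn on).
- lock_cam (a point): Point on the keyhole's axis 40 mm below lock_mouth, where the key's foot is when home. In line with the slot, the plate springs up round the bit and the push-back vanishes; press on until the collar rests on the lock. There the bit turns clockwise freely until its x is about 0.95 rad clockwise of the lock's x, then drives the cam against 0.06 N m of friction.
- cam (a joint): Angle of the cam and its flat steel tongue (14 mm wide, 6 mm thick, 52 to 58 mm above the table, its tip 68 mm from the keyhole's axis). 0 = locked, along the lock's x under the small keeper bridge on the lid's edge; grows clockwise seen from above; 0.75 rad = fully open, a hard stop.
- bottle_a: black dropper bottle, 38 mm diameter, 100 mm high, standing; origin under its centre; a bystander.
- bottle_b: black dropper bottle, 38 mm diameter, 85 mm high, standing; origin under its centre; a bystander.
- pen: black pen-shaped tattoo machine lying on the table, 153 mm long, 28 mm thick; origin on its underside; a bystander.
- cap_strip: clear strip 94 x 22 mm with four black ink caps, 16 mm high; origin under its centre; a bystander.
- cup_a: white ink cup, 22 mm diameter, 14 mm high, standing on the case's lid; origin under its centre; a bystander.
- cup_b: white ink cup like cup_a, also on the case's lid; a bystander.
There are look-alikes about, which are no part of the job. What is shaped like the key but blue or red is not meant.

How it is judged:
On the way, in this order (a step that is already met when the one before it is completed fails the run):
1. the key's foot is in the keyhole (horizontal distance between key_seat and lock_mouth below 0.008 m and z of key_seat in the frame of lock_mouth below 0.025 m), for 0.05 s.
2. the key has dropped through and is home, collar on the lock, with the tongue still in its keeper (horizontal distance between key_seat and lock_mouth below 0.006 m and z of key_seat in the frame of lock_mouth below 0.0025 m and angle between key_seat's own z axis and vertical below 0.1 rad and value of joint cam below 0.15 rad), for 0.05 s.
At the end, for the whole second after the job is handed in: The tongue is turned more than 0.5 rad out of its keeper; the key stands at rest in the lock, released, its collar within 2.5 mm of the lock's top face, within 6 mm of the hole's centre and within 0.1 rad of upright (horizontal distance between key_seat and lock_mouth below 0.006 m and z of key_seat in the frame of lock_mouth below 0.0025 m and angle between key_seat's own z axis and vertical below 0.1 rad and value of joint cam above 0.5 rad and linear speed of key below 0.02 m/s); the robot touches nothing.
It fails at once if the key is forced: more than 35 N between the key and the lock (contact force between key and lock above 35 N).
It fails at once if the robot itself pushes on the case, lock or tongue with more than 3 N (contact force between any of the arm, the fingers and lock above 3 N).
It fails at once if a bystander is moved by more than 20 mm (distance of any of bottle_a, bottle_b, pen, cap_strip, cup_a, cup_b from where it was at the start of the episode above 0.02 m).
It also fails if it takes over 72 s, if anything falls off the work surface, if the arm or the gripper's body presses on something with over 40 N, if the wrist force passes 120 N, or if a joint passes its speed limit or range.

## Working session

There is one attempt and no reset: what is moved stays moved. The work goes in short steps, Python scripts to look and compute and a shell command to move; the robot and the scene stay as the last step left them, time stands still between calls to the robot, and variables do not carry over. Pictures are saved under pics/ and viewed, and the job is handed in when it is done.

```bash
ls; mkdir -p pics; cat > h.py <<'E'
from station import *
import numpy as np, cv2
from scipy.spatial.transform import Rotation as R
def snap(name,fn):
    c=read_camera(name); np.savez('pics/'+fn+'.npz',**c)
    cv2.imwrite('pics/'+fn+'.png',c['img'][:,:,::-1]); return c
def load(fn):
    d=np.load('pics/'+fn+'.npz'); return {k:d[k] for k in d}
def ray(c,u,v):
    K=np.array([[c['fx'],0,c['cx']],[0,c['fy'],c['cy']],[0,0,1]],float)
    n=cv2.undistortPoints(np.array([[[u,v]]],float),K,np.array([float(c['k1']),0,0,0]))[0,0]
    Rm=cv2.Rodrigues(np.array(c['rvec'],float))[0]
    o=-Rm.T@np.array(c['tvec']).ravel(); d=Rm.T@np.array([n[0],n[1],1.0]); return o,d
def onz(c,u,v,z):
    o,d=ray(c,u,v); return o+d*(z-o[2])/d[2]
def dep(c,u,v):
    o,d=ray(c,u,v); return o+d*float(c['depth'][int(round(v)),int(round(u))])
def tri(c1,p1,c2,p2):
    o1,d1=ray(c1,*p1);o2,d2=ray(c2,*p2);d1/=np.linalg.norm(d1);d2/=np.linalg.norm(d2)
    A=np.stack([d1,-d2],1);s=np.linalg.lstsq(A,o2-o1,rcond=None)[0]
    a=o1+d1*s[0];b=o2+d2*s[1];return (a+b)/2,np.linalg.norm(a-b)
def proj(c,P):
    K=np.array([[c['fx'],0,c['cx']],[0,c['fy'],c['cy']],[0,0,1]],float)
    return cv2.projectPoints(np.array(P,float).reshape(-1,1,3),np.array(c['rvec'],float),np.array(c['tvec'],float),K,np.array([float(c['k1']),0,0,0]))[0][:,0]
def crop(fn,u0,v0,u1,v1,s,out):
    im=cv2.imread('pics/'+fn+'.png')[v0:v1,u0:u1]; cv2.imwrite('pics/'+out+'.png',cv2.resize(im,None,fx=s,fy=s,interpolation=cv2.INTER_CUBIC))
E
python3 - <<'E'
from h import *
for n in ['scene','top','wrist']: 
    c=snap(n,n+'0'); print(n,c['fx'],c['cx'],c['cy'],c['k1'],ray(c,256,192))
o=get_obs(); print(o); print(R.from_quat(np.roll(o['tool_rot'],-1)).as_matrix())
E
```

```text
pics
scene 376.4439871565484 257.18009236547107 193.3258491731761 0.006049888342969956 (array([0.82490856, 0.4615754 , 0.58959267]), array([-0.38256656, -0.59693874, -0.70521571]))
top 353.8074106971771 252.04647654036643 189.82958191325216 -0.06821758130863584 (array([0.5004746 , 0.03323529, 0.79086817]), array([ 0.11999928, -0.02109193, -0.99263176]))
wrist 282.0413216537973 257.3816617400048 192.62179195857775 -0.015029385682222103 (array([0.15959465, 0.65861751, 0.37326255]), array([ 0.25652865, -0.09792173, -0.96157852]))
{'t': 0.15, 'q': array([-1.33610419,  0.47765059,  0.0223743 ,  1.55619675, -0.01149592,
        1.10929757, -0.0830898 ]), 'joint_vel': array([-1.05532073e-03, -2.26854721e-03,  1.06412076e-03, -2.74461677e-03,
       -3.77281679e-05,  4.80975622e-04, -1.66954789e-04]), 'joint_torque': array([ 2.39816509e-03, -5.96926010e+01,  1.60988733e+00, -2.81491703e+01,
        1.26330063e-02,  6.60376536e-03,  1.94675175e-05]), 'eef_pos': array([0.22675192, 0.63530027, 0.23053418]), 'tool_rot': array([-0.6962448 ,  0.69724748, -0.12064569,  0.12055601]), 'contact_force': array([0.44408543, 0.5741477 , 0.3601597 ]), 'torque': array([-0.01107068, -0.02968779, -0.02810085]), 'gripper_width': 1.0066280098587097}
[[ 9.41821733e-01 -3.66825796e-04  3.36112612e-01]
 [-3.36112792e-01 -1.37559897e-03  9.41820736e-01]
 [ 1.16872024e-04 -9.99998987e-01 -1.41886385e-03]]
```

View pics/scene0.png

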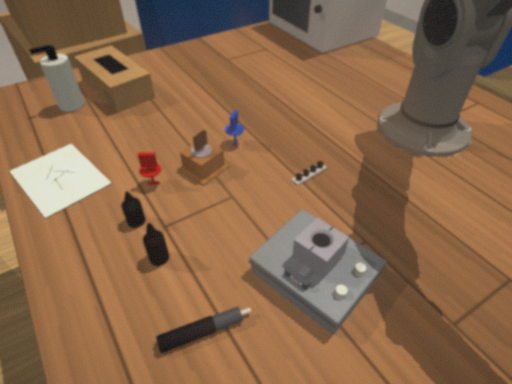

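View pics/top0.png

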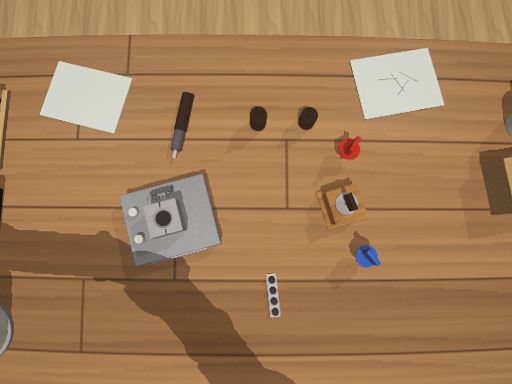

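View pics/wrist0.png

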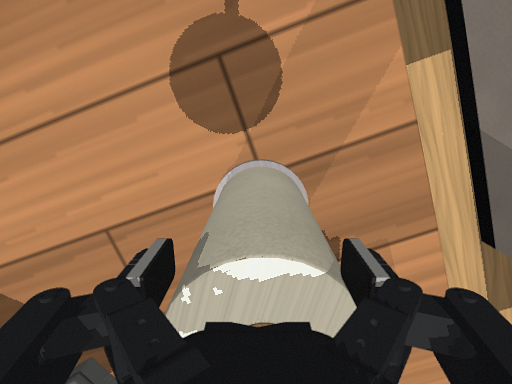

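```bash
python3 - <<'E'
from h import *
crop('top0',310,170,390,240,8,'a1'); crop('top0',110,165,230,270,6,'a2')
crop('scene0',170,120,240,190,8,'a3'); crop('scene0',240,205,390,325,5,'a4')
E
```

```text
(no output)
```

View pics/a1.png

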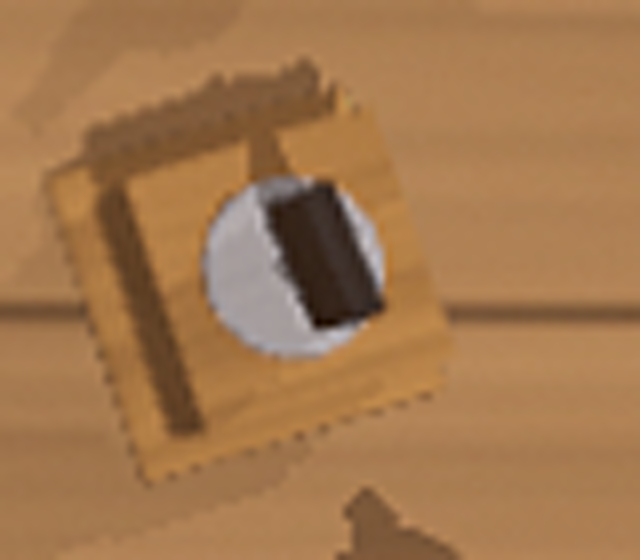

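View pics/a2.png

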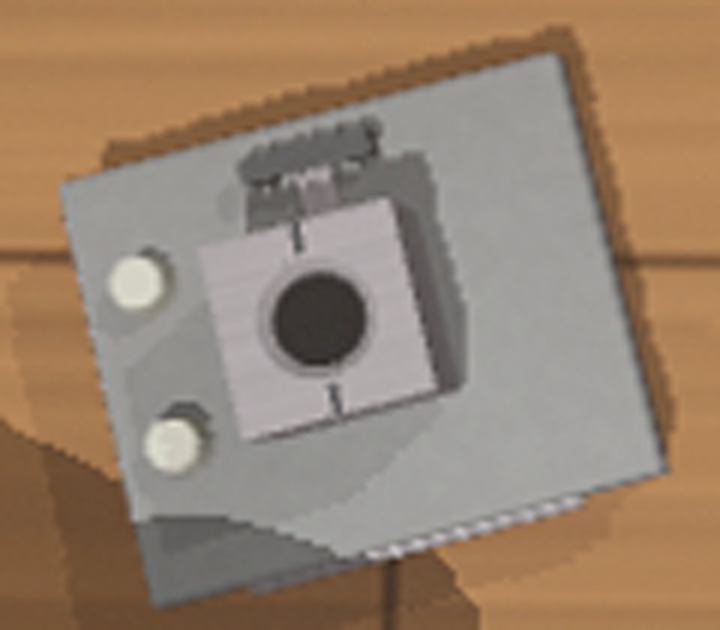

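View pics/a3.png

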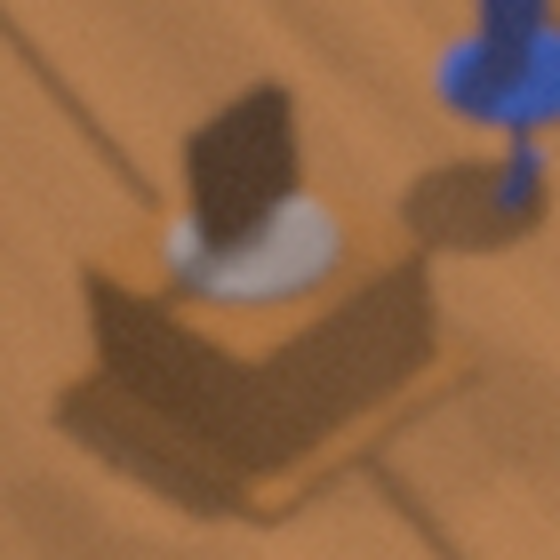

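View pics/a4.png

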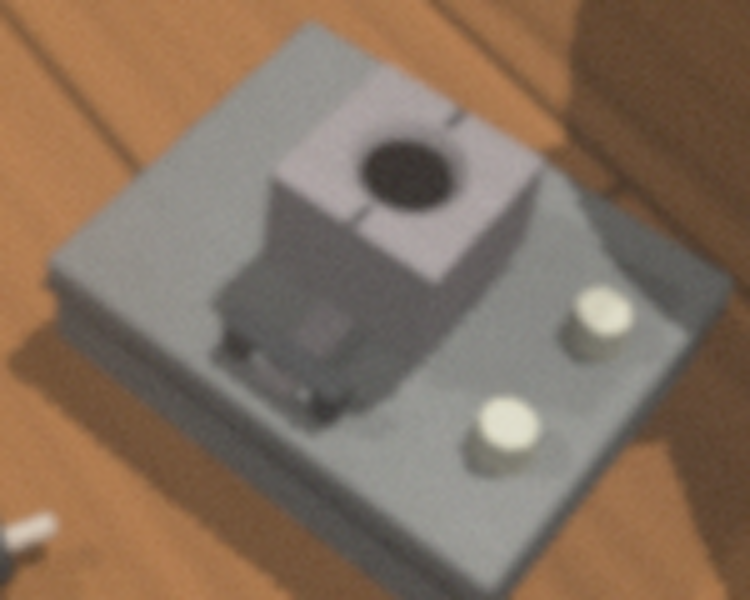

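```bash
python3 - <<'E'
from h import *
t=load('top0');s=load('scene0')
h=lambda c,u0,v0,k:np.array([u0+(c[0]+.5)/k-.5,v0+(c[1]+.5)/k-.5])
print('collar',tri(t,h((294,266),310,170,8),s,h((254,246),170,120,8)))
print('hole',tri(t,h((319,319),110,165,6),s,h((407,175),240,205,5)))
for z in [.106]:
  print('hole top z',onz(t,*h((319,319),110,165,6),z),'scene',onz(s,*h((407,175),240,205,5),z))
  a=onz(t,*h((297,237),110,165,6),z);b=onz(t,*h((336,400),110,165,6),z);d=a-b;print('index',a,b,np.arctan2(d[1],d[0]))
  a=onz(s,*h((359,218),240,205,5),z);b=onz(s,*h((457,119),240,205,5),z);d=a-b;print('index sc',a,b,np.arctan2(d[1],d[0]))
  for p in [(200,250),(388,200),(436,390),(246,440)]: print(onz(t,*h(p,110,165,6),z))
print('collar z.054 top',onz(t,*h((294,266),310,170,8),.060),onz(s,*h((254,246),170,120,8),.060))
for p in [(265,203),(330,180),(384,305),(318,328),(324,254)]: print('bow',onz(t,*h(p,310,170,8),.104))
print('depth bow',dep(t,350,201), 'collar',dep(t,343,203),'locktop',dep(t,150,214),'wood',dep(t,325,215))
E
```

```text
collar (array([ 0.56699979, -0.17230749,  0.05392107]), np.float64(0.0016893531017049166))
hole (array([0.53192398, 0.19966862, 0.10400163]), np.float64(0.00038579023714400675))
hole top z [0.53197827 0.19905676 0.106     ] scene [0.5329693  0.20085613 0.106     ]
index [0.55846901 0.20714692 0.106     ] [0.50602882 0.19270536 0.106     ] 0.26872966854703684
index sc [0.55679934 0.20595002 0.106     ] [0.50394028 0.19165603 0.106     ] 0.2641005834463894
[0.55401445 0.23870638 0.106     ]
[0.57071704 0.17786984 0.106     ]
[0.50948907 0.16053897 0.106     ]
[0.49299274 0.22137884 0.106     ]
collar z.054 top [ 0.56715734 -0.17110217  0.06      ] [ 0.56932859 -0.16445856  0.06      ]
bow [ 0.57866489 -0.15201795  0.104     ]
bow [ 0.5844549  -0.16839553  0.104     ]
bow [ 0.55362821 -0.18091651  0.104     ]
bow [ 0.54792928 -0.16433459  0.104     ]
bow [ 0.56613249 -0.16634903  0.104     ]
depth bow [ 0.56733147 -0.16799656  0.09796063] collar [ 0.56707579 -0.16510206  0.05624231] locktop [0.53921886 0.22507287 0.10290808] wood [ 0.54463232 -0.13747211  0.00572417]
```

```bash
python3 - <<'E'
from h import *
w=load('wrist0')
for p in [(260,170),(260,200),(260,240),(260,265),(260,320),(290,300),(220,70),(100,300)]: print(p,dep(w,*p))
print(proj(w,get_obs()['eef_pos']))
E
```

```text
(260, 170) [0.22427278 0.63851283 0.03987818]
(260, 200) [0.2238406  0.63762651 0.1597458 ]
(260, 240) [0.22402927 0.6369386  0.23139371]
(260, 265) [0.22796613 0.63537365 0.25051839]
(260, 320) [0.25842057 0.62454799 0.25058217]
(290, 300) [0.2530864  0.64286965 0.24917458]
(220, 70) [ 9.76596195e-02  6.31718126e-01 -4.41733712e-04]
(100, 300) [0.19755581 0.59066139 0.2955514 ]
[[258.85188069 244.44059242]]
```

```bash
python3 -m jog '[[[0,-15,0],0],[[0,-40,0],0],[[0,-70,0],0],[[0,-100,0],0],[[0,-100,0],0],[[0,-100,0],0]]' 85 20
python3 - <<'E'
from h import *
c=snap('wrist','w1'); print(get_obs())
E
```

```text
t: 0.65
eef_pos: [0.2272, 0.6366, 0.3334]
tool_rot: [0.698, -0.695, 0.121, -0.121]
contact_force: [0.2, -0.7, -1.5]
gripper_width: 0.994
{'t': 0.7, 'q': array([-1.34177392,  0.41038266,  0.03078746,  1.43038092, -0.01274686,
        1.30061272, -0.08213817]), 'joint_vel': array([-4.88024471e-04,  2.15828590e-02, -2.22611198e-03,  3.47910284e-02,
       -7.74420118e-05, -4.36105509e-03, -6.91682415e-04]), 'joint_torque': array([ 7.69016985e-02, -5.99625671e+01,  1.61730431e+00, -3.18081200e+01,
        2.19041063e-02,  1.21955216e-02,  1.96507963e-04]), 'eef_pos': array([0.2268812 , 0.63568383, 0.33132958]), 'tool_rot': array([ 0.69689079, -0.69660134,  0.12059086, -0.1206136 ]), 'contact_force': array([ 0.48007136,  0.31594531, -0.8713407 ]), 'torque': array([-0.04448228,  0.04007996,  0.05429532]), 'gripper_width': 0.9995587838615194}
```

View pics/w1.png

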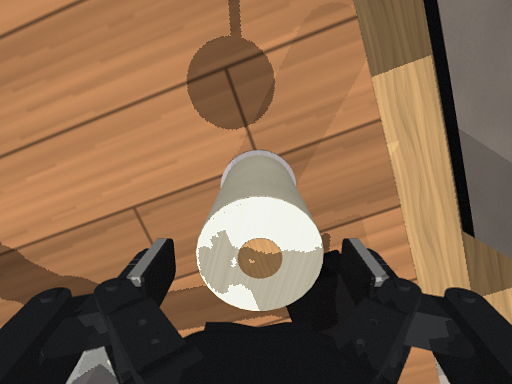

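```bash
python3 -m jog '[[[15,0,-16],0],[[40,0,-44],-0.05],[[67,0,-73],-0.1],[[94,0,-102],-0.15],[[121,0,-132],-0.2],[[148,0,-161],-0.25],[[175,0,-191],-0.3],[[202,0,-220],-0.35],[[229,0,-250],-0.4],[[256,0,-279],-0.45],[[283,0,-308],-0.5],[[310,0,-338],-0.55],[[337,10,-367],-0.6],[[364,20,-397],-0.65],[[391,30,-426],-0.7],[[418,40,-456],-0.726],[[445,50,-485],-0.726],[[472,60,-514],-0.726]]' 85 20
cat > plan.py <<'E'
from h import *
import sys
def plan(P,keyx=None):
    o=get_obs(); M=R.from_quat(np.roll(o['tool_rot'],-1)).as_matrix()
    d=M.T@(np.array(P)-o['eef_pos'])*1000
    zang=np.arctan2(M[1,2],M[0,2])
    print('pos',o['eef_pos'].round(4),'shift mm',d.round(1),'zang',round(zang,3),'q7',round(o['q'][6],3),'y',M[:,1].round(4))
    if keyx is not None:
        t=zang-(keyx+np.pi/2); print('turn',round((t+np.pi)%(2*np.pi)-np.pi,3))
E
python3 - <<'E'
from plan import *
plan((.566,-.168,.22),.383)
E
```

```text
t: 2.2
eef_pos: [0.4978, -0.009, 0.2695]
tool_rot: [-0.694, 0.694, 0.134, -0.136]
contact_force: [0.1, 0.1, -0.1]
gripper_width: 0.994
pos [ 0.4978 -0.009   0.2695] shift mm [   3.9   49.4 -173. ] zang 1.954 q7 1.931 y [-2.3e-03 -5.0e-04 -1.0e+00]
turn 0.0
```

```bash
python3 -m jog '[[[1,10,-30],0],[[2,20,-65],0],[[3,30,-100],0],[[4,40,-135],0],[[4,49,-160],0],[[4,49,-173],0],[[4,49,-173],0],[[4,49,-173],0]]'
python3 - <<'E'
from plan import *
c=snap('wrist','w2'); plan((.566,-.168,.22),.383); print(proj(c,[[.567,-.171,.054],[.567,-.168,.098]]))
E
```

```text
t: 2.87
eef_pos: [0.5663, -0.1657, 0.2214]
tool_rot: [0.695, -0.694, -0.134, 0.135]
contact_force: [-0.4, 0.3, -0.1]
gripper_width: 0.992
pos [ 0.5665 -0.1646  0.2218] shift mm [-1.8  1.8 -3. ] zang 1.955 q7 2.341 y [-0.0014  0.001  -1.    ]
turn 0.001
[[252.53036646 176.32968218]
 [254.72256592 187.3373608 ]]
```

View pics/w2.png

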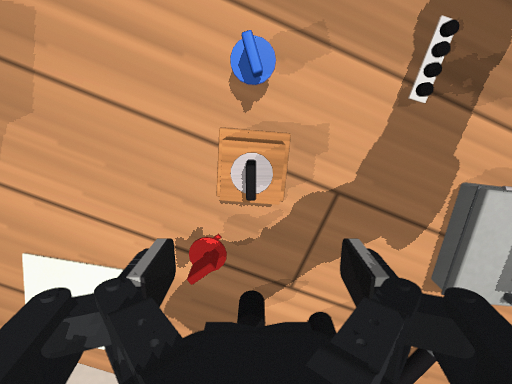

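```bash
python3 - <<'E'
from h import *
crop('w2',205,115,305,215,7,'b1')
E
```

```text
(no output)
```

View pics/b1.png

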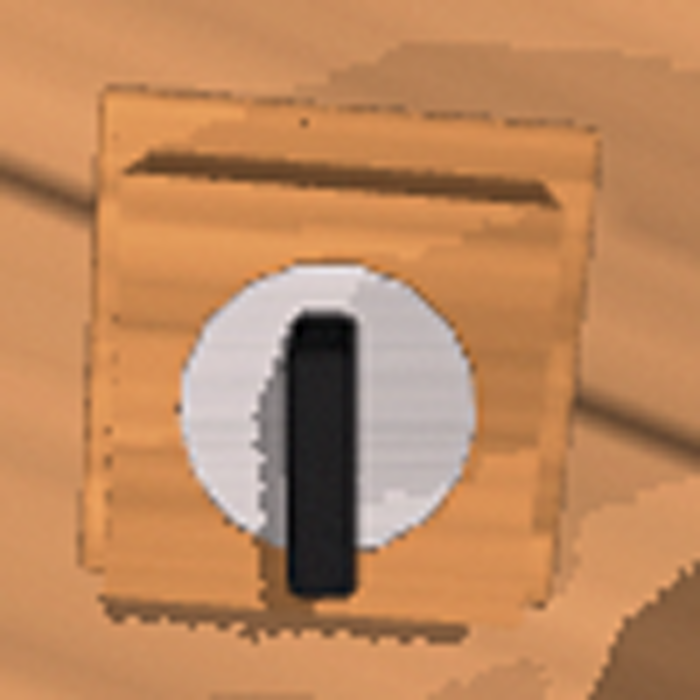

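```bash
python3 - <<'E'
from plan import *
w=load('w2');t=load('top0');s=load('scene0')
h=lambda c,u0,v0,k:np.array([u0+(c[0]+.5)/k-.5,v0+(c[1]+.5)/k-.5])
pc=h((328,406),205,115,7)
print('collar w',onz(w,*pc,.054),'top',onz(t,*h((294,266),310,170,8),.054))
print(tri(w,pc,t,h((294,266),310,170,8)), tri(w,pc,s,h((254,246),170,120,8)))
a=onz(w,*h((323,352),205,115,7),.098);b=onz(w,*h((323,598),205,115,7),.098);print('bow w',a,b,(a+b)/2,np.linalg.norm(a-b),np.arctan2(*(a-b)[[1,0]]))
p=[onz(t,*h(p,310,170,8),.098) for p in [(265,203),(330,180),(384,305),(318,328)]];print('bow top',np.mean(p,0))
plan((.567,-.172,.07),.383)
E
```

```text
collar w [ 0.56344535 -0.17373244  0.054     ] top [ 0.56770476 -0.17277966  0.054     ]
(array([ 0.56652906, -0.17390031,  0.04763943]), np.float64(0.0036917063807338905)) (array([ 0.56463543, -0.17394734,  0.05154705]), np.float64(0.001544351978903038))
bow w [ 0.54776544 -0.17976315  0.098     ] [ 0.58052406 -0.16689625  0.098     ] [ 0.56414475 -0.1733297   0.098     ] 0.035194941611606405 -2.7673266049701923
bow top [ 0.56674318 -0.16816016  0.098     ]
pos [ 0.5665 -0.1646  0.2218] shift mm [ -2.2 151.8  -7.3] zang 1.955 q7 2.341 y [-0.0014  0.001  -1.    ]
turn 0.001
```

```bash
python3 -m jog '[[[-4,40,-7],0],[[-4,80,-7],0],[[-4,105,-7],0],[[-4,105,-7],0],[[-4,105,-7],0],[[-4,105,-7],0]]'
python3 - <<'E'
from plan import *
c=snap('wrist','w3'); plan((.565,-.173,.062),.38); c=snap('wrist','w3b');plan((.565,-.173,.062),.38)
crop('w3',180,120,340,260,5,'b2')
E
```

```text
t: 3.42
eef_pos: [0.5672, -0.1732, 0.1192]
tool_rot: [-0.694, 0.694, 0.136, -0.134]
contact_force: [-0.4, 0.1, -0.0]
gripper_width: 0.997
pos [ 0.5676 -0.1736  0.1197] shift mm [-2.3 57.7  1.6] zang 1.955 q7 2.427 y [ 3.7e-03 -3.0e-04 -1.0e+00]
turn 0.004
pos [ 0.5676 -0.1738  0.1197] shift mm [-2.3 57.7  1.8] zang 1.955 q7 2.428 y [ 4.e-03 -3.e-04 -1.e+00]
turn 0.004
```

View pics/w3.png

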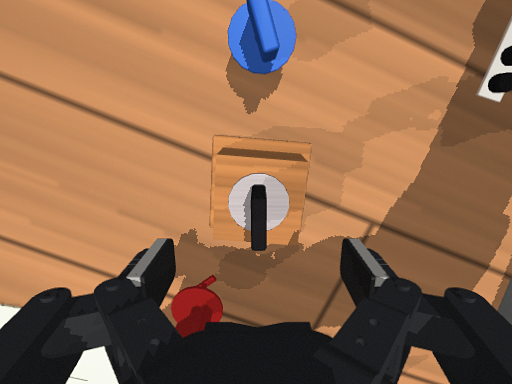

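View pics/b2.png

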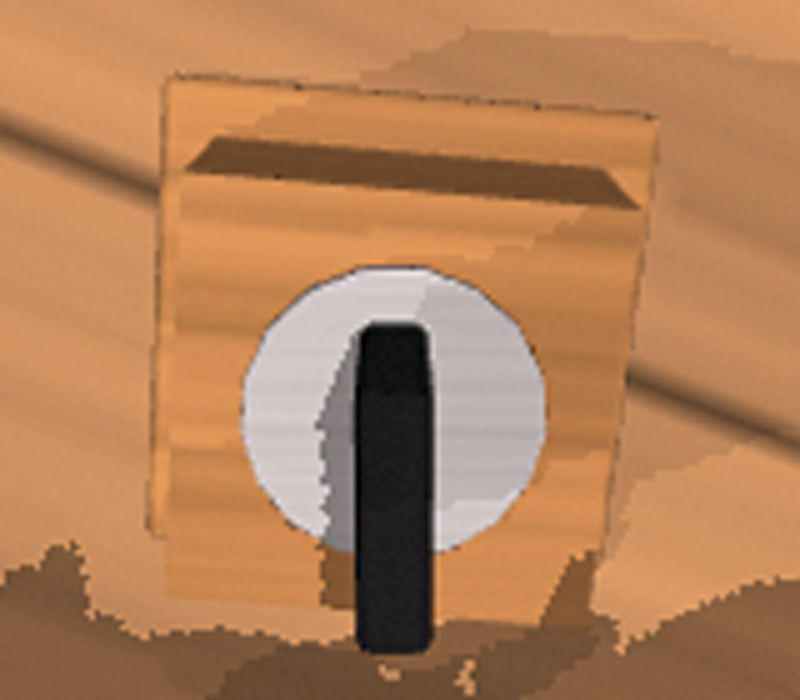

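```bash
python3 - <<'E'
from plan import *
w=load('w3');t=load('top0');w2=load('w2')
h=lambda c,u0,v0,k:np.array([u0+(c[0]+.5)/k-.5,v0+(c[1]+.5)/k-.5])
pc=h((395,409),180,120,5)
print('collar w3',onz(w,*pc,.054),tri(w2,h((328,406),205,115,7),w,pc))
a=onz(w,*h((394.5,395),180,120,5),.098);b=onz(w,*h((394.5,652),180,120,5),.098);print('bow w',a,b,(a+b)/2,np.linalg.norm(a-b),np.arctan2(*(b-a)[[1,0]]))
o=get_obs()['eef_pos'];print(o,proj(w,o))
E
```

```text
collar w3 [ 0.56301295 -0.17389747  0.054     ] (array([ 0.56419677, -0.17345803,  0.05015349]), np.float64(0.00010513141907081668))
bow w [ 0.54818017 -0.180145    0.098     ] [ 0.58032667 -0.16714619  0.098     ] [ 0.56425342 -0.17364559  0.098     ] 0.034675164710590255 0.3842608563522297
[ 0.56755509 -0.17380337  0.11970936] [[256.14545421 245.25252864]]
```

```bash
python3 -m jog '[[[-2,15,1],0],[[-3,30,1],0],[[-3,45,1],0],[[-3,53,1],0],[[-3,57,1],0],[[-3,57,1],0],[[-3,57,1],0],[[-3,57,1],0]]'; python3 - <<'E'
from plan import *
plan((.5645,-.1736,.062),.384)
E
```

```text
t: 4.18
eef_pos: [0.5636, -0.1744, 0.0613]
tool_rot: [-0.694, 0.694, 0.135, -0.134]
contact_force: [-0.3, -0.7, 0.6]
gripper_width: 0.996
pos [ 0.5636 -0.1744  0.0613] shift mm [ 1.2 -0.7  0.4] zang 1.954 q7 2.471 y [ 1.8e-03 -3.0e-04 -1.0e+00]
turn -0.001
```

```bash
python3 -m jog '[[[0,0,0],0],[[0,0,0],0],[[0,0,0],0],[[0,0,0],0],[[0,0,0],0],[[0,0,0],0],[[0,0,0],0],[[0,0,0],0],[[0,0,0],0],[[0,0,0],0],[[0,0,0],0],[[0,0,0],0]]' 5 40; python3 - <<'E'
from plan import *
plan((.5645,-.1736,.062),.384); snap('wrist','w4'); print(get_obs()['contact_force'],get_obs()['torque'])
E
```

```text
t: 5.18
eef_pos: [0.5628, -0.1742, 0.0603]
tool_rot: [-0.694, 0.694, 0.135, -0.135]
contact_force: [-0.6, 1.0, 1.2]
gripper_width: 0.105
pos [ 0.5628 -0.1742  0.0603] shift mm [ 1.8 -1.7 -0.1] zang 1.954 q7 2.471 y [ 1.e-04  0.e+00 -1.e+00]
turn -0.001
[-0.53415808 -0.57240083  2.42155427] [0.02693722 0.07279724 0.02167181]
```

View pics/w4.png

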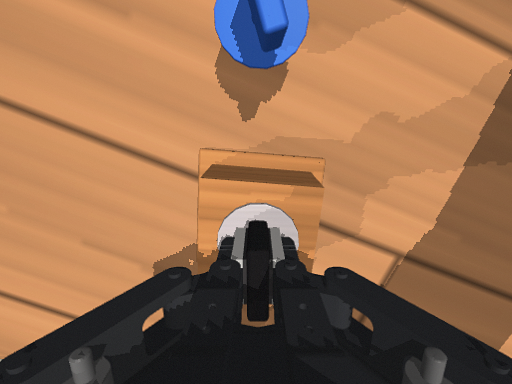

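```bash
python3 -m jog '[[[0,-6,0],0],[[0,-15,0],0],[[0,-28,0],0],[[0,-42,0],0],[[0,-60,0],0],[[0,-85,0],0],[[0,-110,0],0],[[0,-125,0],0],[[0,-125,0],0],[[0,-125,0],0],[[0,-125,0],0]]' ; python3 - <<'E'
from plan import *
plan((.532,.200,.185),.266); snap('wrist','w5'); o=get_obs();print(o['contact_force'],o['torque'])
E
```

```text
t: 6.15
eef_pos: [0.5623, -0.1739, 0.185]
tool_rot: [0.694, -0.694, -0.134, 0.135]
contact_force: [0.5, 0.0, -1.1]
gripper_width: 0.112
pos [ 0.5623 -0.1739  0.185 ] shift mm [1.117e+02 2.000e-01 3.580e+02] zang 1.954 q7 2.383 y [-6.e-04  4.e-04 -1.e+00]
turn 0.117
[-0.14300853 -0.74291562 -0.91108068] [-0.02683125 -0.02135542 -0.0238589 ]
```

View pics/w5.png

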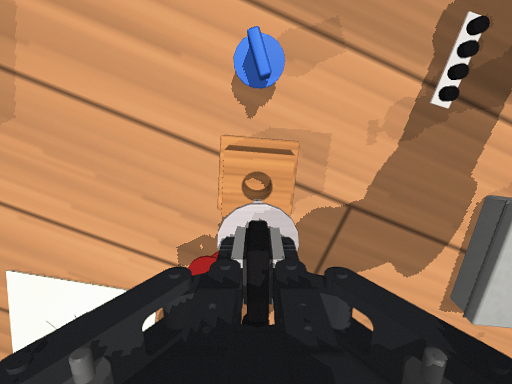

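```bash
python3 -m jog '[[[4,0,14],0],[[13,0,42],0.02],[[22,0,72],0.04],[[32,0,104],0.05],[[42,0,136],0.06],[[52,0,168],0.07],[[62,0,200],0.08],[[72,0,232],0.09],[[82,0,264],0.1],[[92,0,294],0.11],[[101,0,322],0.117],[[108,0,345],0.117],[[112,0,358],0.117],[[112,0,358],0.117],[[112,0,358],0.117],[[112,0,358],0.117]]' ; python3 - <<'E'
from plan import *
plan((.532,.200,.185),.266); snap('wrist','w6');snap('top','t6');snap('scene','s6'); o=get_obs();print(o['contact_force'],o['torque'])
crop('s6',250,140,390,260,5,'c1');crop('t6',110,160,240,270,6,'c2')
E
```

```text
t: 7.53
eef_pos: [0.5329, 0.1975, 0.1849]
tool_rot: [-0.7, 0.701, 0.093, -0.093]
contact_force: [-0.2, -0.7, -0.3]
gripper_width: 0.114
pos [0.5329 0.1975 0.1849] shift mm [-0.3 -0.1  2.6] zang 1.835 q7 1.565 y [-6.0e-04 -1.5e-03 -1.0e+00]
turn -0.002
[-0.41371384  0.1772963  -1.42279404] [ 0.01523976 -0.00109186  0.03825294]
```

View pics/w6.png

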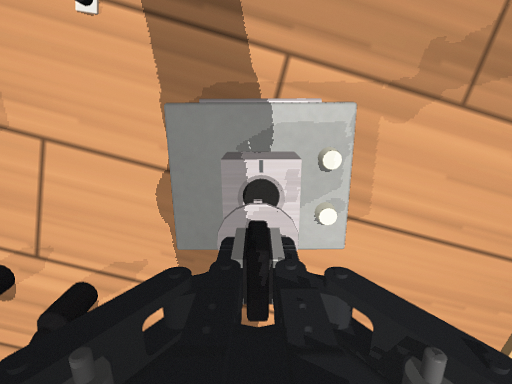

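View pics/c1.png

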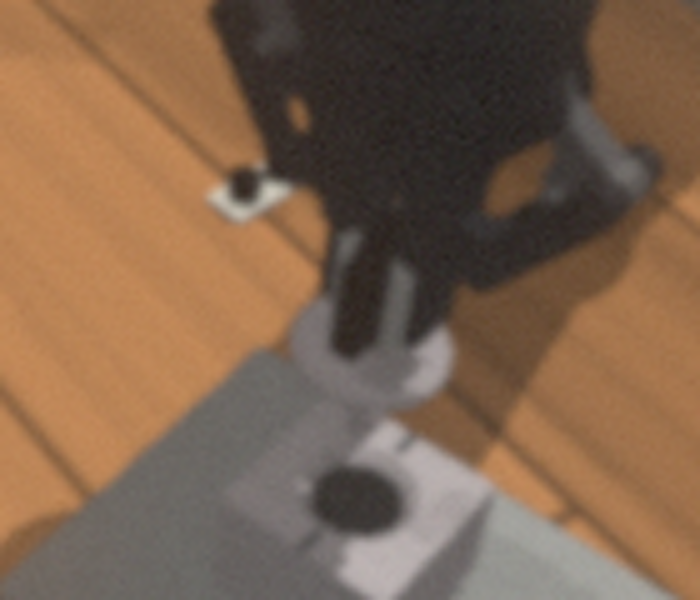

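View pics/c2.png

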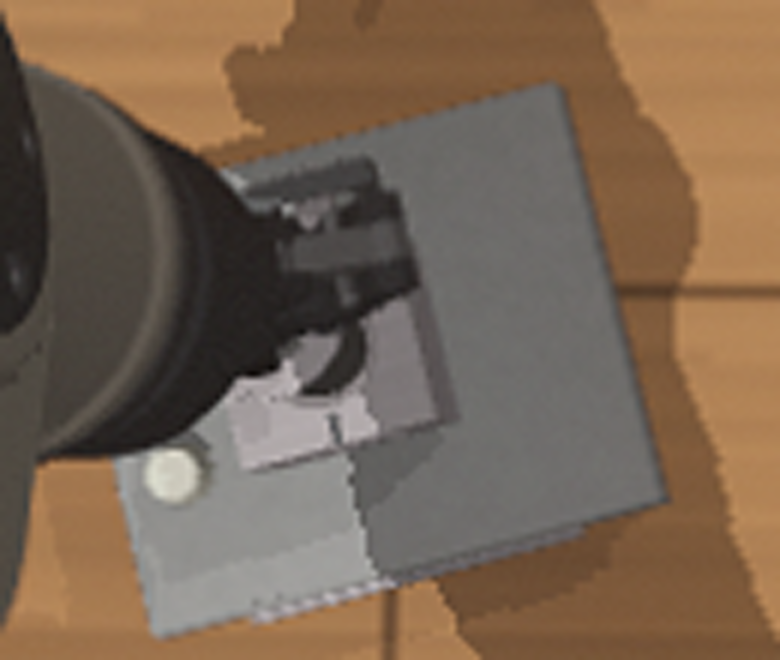

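```bash
python3 - <<'E'
from h import *
crop('w6',205,140,315,240,7,'c3')
E
```

```text
(no output)
```

View pics/c3.png

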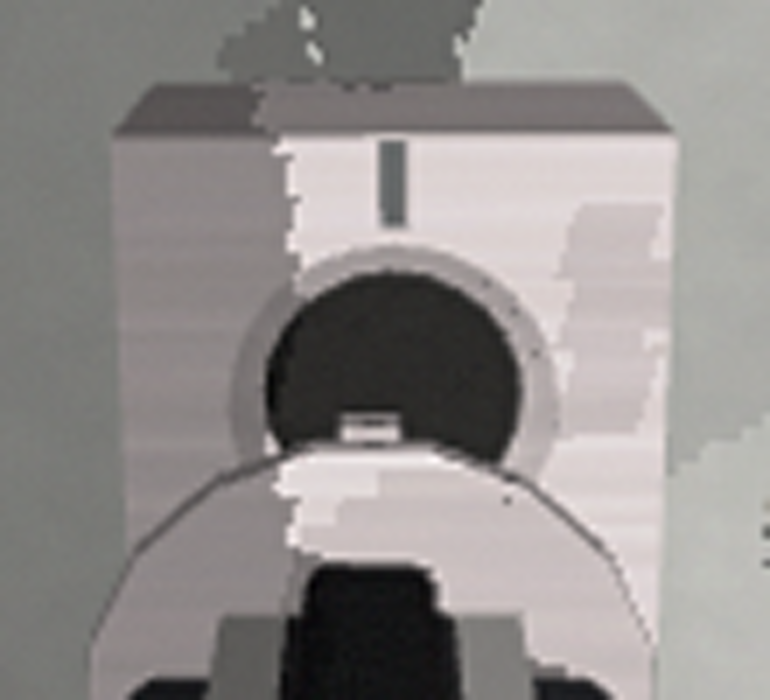

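```bash
cat > fit.py <<'E'
from plan import *
from scipy.optimize import least_squares
def fitcirc(c,pts,z,r,x0):
    # pts pixels on the visible circle edge; back-project to plane z, fit centre w/ known r
    Q=np.array([onz(c,*p,z)[:2] for p in pts])
    f=least_squares(lambda x:np.hypot(*(Q-x).T)-r,x0[:2]); 
    g=least_squares(lambda x:np.hypot(*(Q-x[:2]).T)-x[2],[*x0[:2],r])
    return f.x,np.abs(f.fun).max(),g.x
E
python3 - <<'E'
from fit import *
w=load('w6')
h=lambda c,u0=205,v0=140,k=7:np.array([u0+(c[0]+.5)/k-.5,v0+(c[1]+.5)/k-.5])
hole=[h(p) for p in [(231,395),(240,445),(267,295),(395,245),(310,265),(480,272),(535,325),(556,400),(545,455)]]
hole_in=[h(p) for p in [(267,395),(280,440),(285,335),(395,271),(340,283),(460,287),(505,335),(522,400),(510,450)]]
col=[h(p) for p in [(91,645),(135,553),(215,484),(285,450),(395,443),(450,452),(530,488),(605,548),(654,640)]]
H=fitcirc(w,hole,.106,.0195,(.532,.2)); print(H); print(fitcirc(w,hole_in,.102,.0155,(.532,.2)))
for zc in [.176,.178,.180]:
  C=fitcirc(w,col,zc,.024,(.532,.2)); print(zc,C)
# bit
foot=.1745-.040
for zb in [.1335,.1385]:
  print('bit',[onz(w,*h(p),zb) for p in [(341,412),(402,412)]])
o=get_obs();print(o['eef_pos'])
E
```

```text
(array([0.52919025, 0.19912199]), np.float64(0.0008934480233628375), array([0.52873249, 0.19901935, 0.0190435 ]))
(array([0.52917246, 0.19956314]), np.float64(0.000632527427680718), array([0.52889952, 0.19949312, 0.01518107]))
0.176 (array([0.5350366 , 0.19815095]), np.float64(0.0004029314599682046), array([0.53554472, 0.19829469, 0.02442881]))
0.178 (array([0.53447744, 0.19800486]), np.float64(0.00027894352420097454), array([0.53460432, 0.19804075, 0.02410699]))
0.18 (array([0.53391888, 0.19785894]), np.float64(0.0003351139805966123), array([0.53366393, 0.19778682, 0.02378517]))
bit [array([0.52306437, 0.1916734 , 0.1335    ]), array([0.5214328 , 0.19774167, 0.1335    ])]
bit [array([0.52154872, 0.19134779, 0.1385    ]), array([0.51995914, 0.19725991, 0.1385    ])]
[0.53310406 0.19781968 0.18527124]
```

```bash
python3 -m jog '[[[-2,5,1],0],[[-4,10,2],0],[[-5,15,2.5],0],[[-5,19,2.5],0],[[-5,19,2.5],0],[[-5,19,2.5],0],[[-5,19,2.5],0]]' ; python3 - <<'E'
from plan import *
plan((.532,.200,.185),.266); snap('wrist','w7');snap('scene','s7'); 
crop('w7',205,140,315,240,7,'d3');crop('s7',260,160,380,260,6,'d1')
E
```

```text
t: 8.27
eef_pos: [0.5275, 0.2009, 0.1663]
tool_rot: [-0.701, 0.701, 0.094, -0.094]
contact_force: [-1.1, -1.1, -1.0]
gripper_width: 0.116
pos [0.5275 0.2009 0.1663] shift mm [  4.1 -18.7  -2.1] zang 1.837 q7 1.569 y [ 1.e-04 -0.e+00 -1.e+00]
turn 0.0
```

View pics/d3.png

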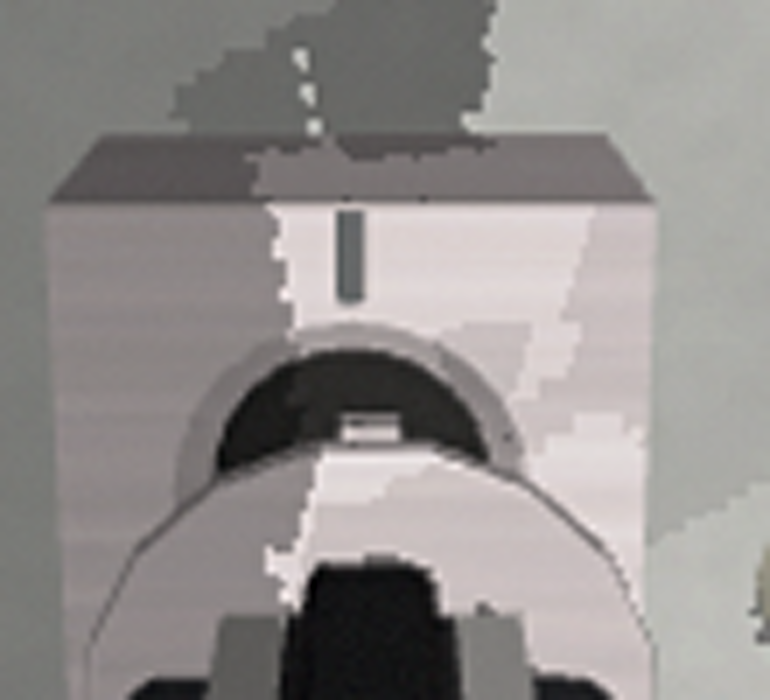

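View pics/d1.png

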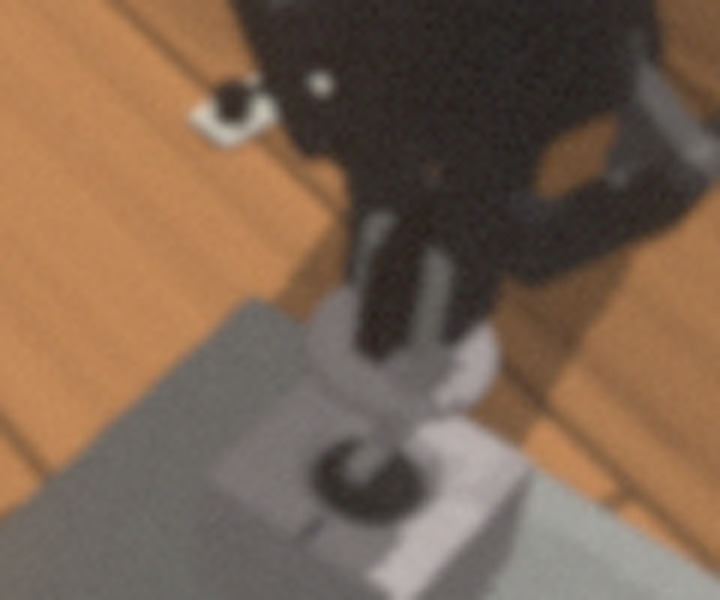

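```bash
python3 - <<'E'
from fit import *
w=load('w7')
h=lambda c,u0=205,v0=140,k=7:np.array([u0+(c[0]+.5)/k-.5,v0+(c[1]+.5)/k-.5])
hole=[h(p) for p in [(177,490),(185,440),(215,385),(270,345),(350,322),(430,340),(490,388),(515,435),(523,470)]]
hole_in=[h(p) for p in [(219,465),(233,425),(270,378),(310,357),(350,349),(400,357),(445,383),(475,420),(489,460)]]
col=[h(p) for p in [(91,645),(135,553),(215,484),(285,450),(395,443),(450,452),(530,488),(605,548),(654,640)]]
print(fitcirc(w,hole,.106,.0195,(.532,.2))); print(fitcirc(w,hole_in,.102,.0155,(.532,.2)))
z=get_obs()['eef_pos'][2]
for d in [.005,.0065]:
  print(fitcirc(w,col,z-d,.024,(.532,.2)))
  zb=z-d-.044; b=np.mean([onz(w,*h(p),zb) for p in [(341,412),(402,412)]],0);print('axis from bit',b[:2]+.013*np.array([.9648,.263]))
ix=[onz(w,*h(p),.106) for p in [(350,212),(349,300)]];print(ix)
print(z)
E
```

```text
(array([0.52960001, 0.1993147 ]), np.float64(0.0005730591057213734), array([0.52882155, 0.19908146, 0.0189016 ]))
(array([0.52947788, 0.19963802]), np.float64(0.00035943848979889254), array([0.52888642, 0.19947081, 0.01501967]))
(array([0.5284715 , 0.20121049]), np.float64(0.0003407412418665219), array([0.52819508, 0.20113175, 0.02376696]))
axis from bit [0.52863879 0.20131492]
(array([0.52889142, 0.20132323]), np.float64(0.000298516826428466), array([0.5289014 , 0.20132607, 0.02400841]))
axis from bit [0.52908826 0.2014393 ]
[array([0.4989859 , 0.19093821, 0.106     ]), array([0.50817887, 0.19329396, 0.106     ])]
0.16653068249993136
```

```bash
python3 -m jog '[[[0,0,-1],0],[[0,2,-2],0],[[0,5,-2],0],[[0,9,-2],0],[[0,13,-2],0],[[0,17,-2],0],[[0,21,-2],0],[[0,21,-2],0],[[0,21,-2],0]]' ; python3 - <<'E'
from plan import *
plan((.532,.200,.1275),.266); snap('wrist','w8'); 
crop('w8',205,140,315,240,7,'e3')
o=get_obs();print(o['contact_force'],o['torque'])
E
```

```text
t: 9.12
eef_pos: [0.5276, 0.1988, 0.1449]
tool_rot: [-0.701, 0.701, 0.094, -0.094]
contact_force: [0.8, 0.3, -0.6]
gripper_width: 0.108
pos [0.5276 0.1988 0.1449] shift mm [ 4.5 17.4 -0. ] zang 1.837 q7 1.588 y [-7.e-04 -4.e-04 -1.e+00]
turn 0.0
[-0.27223726  0.21518367 -0.48695099] [-0.03823425  0.01520451  0.0203601 ]
```

View pics/e3.png

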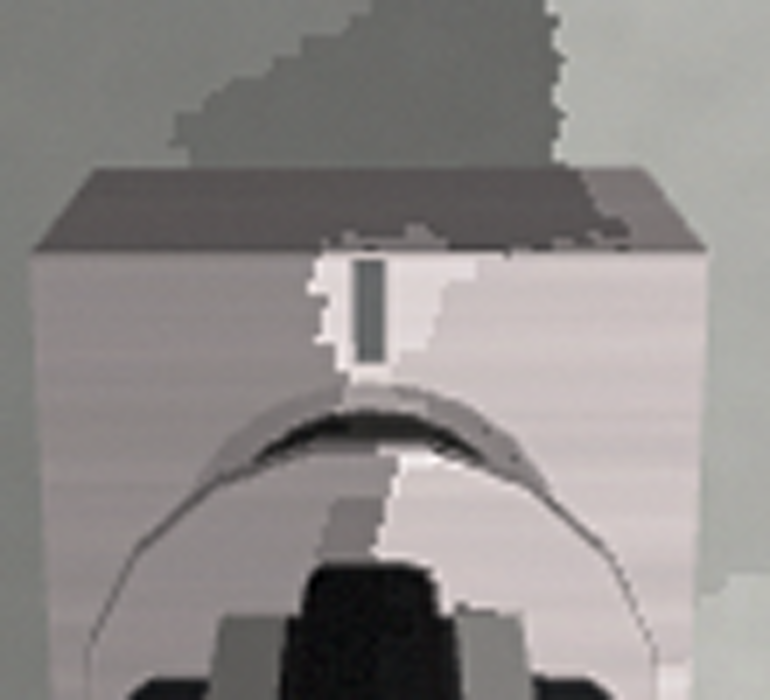

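```bash
python3 -m jog '[[[0,3,0],0],[[0,6,0],0],[[0,9,0],0],[[0,11,0],0],[[0,12,0],0],[[0,12,0],0],[[0,12,0],0]]' ; python3 - <<'E'
from fit import *
plan((.532,.200,.1275),.266); w=snap('wrist','w9'); 
crop('w9',205,140,315,240,7,'f3')
o=get_obs();print(o['contact_force'],o['torque'])
E
```

```text
t: 9.75
eef_pos: [0.5279, 0.1989, 0.1332]
tool_rot: [-0.701, 0.701, 0.094, -0.094]
contact_force: [0.3, -0.7, -0.6]
gripper_width: 0.11
pos [0.5279 0.1989 0.1332] shift mm [ 4.3  5.7 -0. ] zang 1.837 q7 1.596 y [-1.e-04 -1.e-04 -1.e+00]
turn 0.0
[ 0.50951613  0.1271082  -1.55564713] [-0.02096942 -0.0071596  -0.00079166]
```

View pics/f3.png

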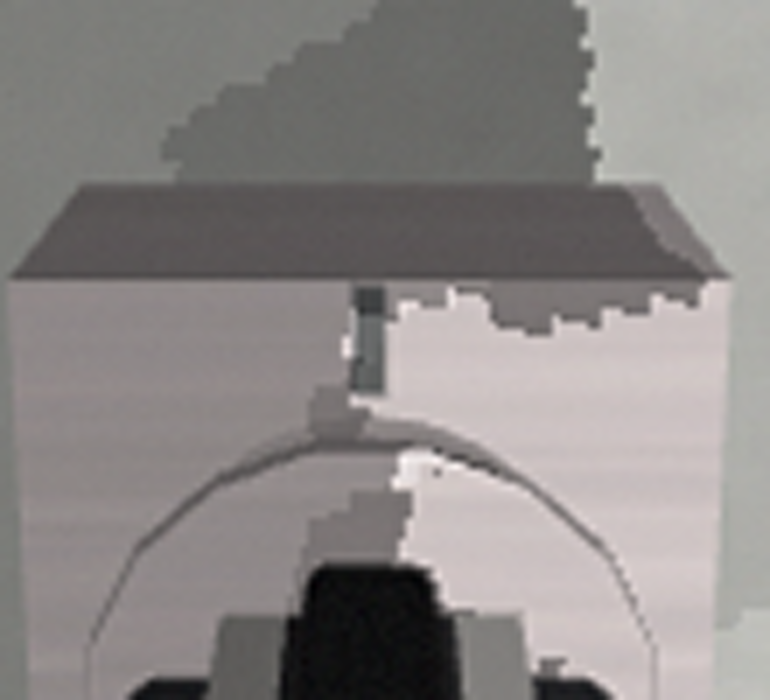

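```bash
python3 - <<'E'
from fit import *
w=load('w9')
h=lambda c,u0=205,v0=140,k=7:np.array([u0+(c[0]+.5)/k-.5,v0+(c[1]+.5)/k-.5])
ax=np.array([.9648,.263])
e=[onz(w,*h(p),.106)[:2] for p in [(10,279),(371,279),(733,279)]];print(np.linalg.norm(e[2]-e[0]),'hole',e[1]+.032*ax, 'dir',np.arctan2(*(e[0]-e[2])[[1,0]])-np.pi/2)
z=get_obs()['eef_pos'][2]
col=[h(p) for p in [(91,645),(135,553),(215,484),(285,450),(395,443),(450,452),(530,488),(605,548),(654,640)]]
for d in [.005,.0065]: print(fitcirc(w,col,z-d,.024,(.532,.2)))
E
```

```text
0.06400069106966044 hole [0.52900011 0.19928525] dir -2.877010646649372
(array([0.52886984, 0.19924758]), np.float64(0.0003380106122128912), array([0.52861145, 0.19917399, 0.02378216]))
(array([0.52928938, 0.19936025]), np.float64(0.0002958236021319005), array([0.52931736, 0.19936822, 0.0240236 ]))
```

```bash
python3 -m jog '[[[0,2,0],0],[[0,4,0],0],[[0,6,0],0],[[0,7,0],0],[[0,7,0],0],[[0,7,0],0]]' ; python3 - <<'E'
from plan import *
plan((.529,.199,.1275),.266); o=get_obs();print(o['contact_force'],o['torque'])
E
```

```text
t: 10.3
eef_pos: [0.528, 0.199, 0.1265]
tool_rot: [0.701, -0.701, -0.094, 0.094]
contact_force: [-0.7, -0.1, 3.0]
gripper_width: 0.114
pos [0.528  0.199  0.1265] shift mm [ 1.  -1.  -0.3] zang 1.837 q7 1.602 y [ 1.e-04  2.e-04 -1.e+00]
turn 0.0
[-0.71709265 -0.13776664  2.9696821 ] [-0.02563148  0.1975817  -0.05780748]
```

```bash
cat > st.py <<'E'
from plan import *
o=get_obs(); M=R.from_quat(np.roll(o['tool_rot'],-1)).as_matrix()
a=np.arctan2(M[1,2],M[0,2])-np.pi/2-.265
print('pos',o['eef_pos'].round(4),'rel',round((a+np.pi)%(2*np.pi)-np.pi,3),'F',np.round(o['contact_force'],1),'T',np.round(o['torque'],2),'q7',round(o['q'][6],2))
E
python3 -m jog '[[[0,1,0],0],[[0,2,0],0],[[0,2,0],0],[[0,2,0],0]]' ; python3 st.py
python3 -m jog '[[[0,0,0],0.04],[[0,0,0],0.08],[[0,0,0],0.12],[[0,0,0],0.12]]' ; python3 st.py
```

```text
t: 10.63
eef_pos: [0.528, 0.199, 0.1244]
tool_rot: [0.701, -0.701, -0.094, 0.094]
contact_force: [-0.2, -0.3, 4.2]
gripper_width: 0.109
pos [0.528  0.199  0.1244] rel 0.001 F [-0.2 -0.3  4.2] T [-0.08  0.26 -0.02] q7 1.6
t: 10.97
eef_pos: [0.5283, 0.1991, 0.1245]
tool_rot: [0.705, -0.705, -0.052, 0.051]
contact_force: [0.4, 0.4, 4.1]
gripper_width: 0.115
pos [0.5283 0.1991 0.1245] rel -0.12 F [0.4 0.4 4.1] T [ 0.04  0.02 -0.01] q7 1.5
```

```bash
python3 -m jog '[[[0,0,0],0.04],[[0,0,0],0.08],[[0,0,0],0.12],[[0,0,0],0.12]]' >/dev/null; python3 st.py
python3 -m jog '[[[0,0,0],0.04],[[0,0,0],0.08],[[0,0,0],0.12],[[0,0,0],0.12]]' >/dev/null; python3 st.py
```

```text
pos [0.5283 0.1992 0.1246] rel -0.239 F [ 0.4 -0.   4.3] T [ 0.16 -0.09  0.05] q7 1.4
pos [0.5282 0.1991 0.1245] rel -0.358 F [0.3 0.5 3.7] T [ 0.13 -0.07 -0.03] q7 1.3
```

```bash
python3 -m jog '[[[0,0,0],0.04],[[0,0,0],0.08],[[0,0,0],0.12],[[0,0,0],0.12]]' >/dev/null; python3 st.py
```

```text
pos [0.5281 0.199  0.1244] rel -0.478 F [ 1.  -0.2  3.8] T [ 0.09 -0.03 -0.  ] q7 1.2
```

```bash
python3 -m jog '[[[0,0,0],0.04],[[0,0,0],0.08],[[0,0,0],0.12],[[0,0,0],0.12]]' >/dev/null; python3 st.py
```

```text
pos [0.528  0.199  0.1244] rel -0.597 F [0.7 0.1 4. ] T [ 0.09 -0.08  0.05] q7 1.1
```

```bash
python3 -m jog '[[[0,0,0],0.04],[[0,0,0],0.08],[[0,0,0],0.12],[[0,0,0],0.12]]' >/dev/null; python3 st.py
```

```text
pos [0.528  0.1989 0.1243] rel -0.717 F [ 0.6 -0.   4.7] T [ 0.08 -0.06 -0.05] q7 1.0
```

```bash
python3 -m jog '[[[0,0,0],0.04],[[0,0,0],0.08],[[0,0,0],0.12],[[0,0,0],0.12]]' >/dev/null; python3 st.py
```

```text
pos [0.528  0.1989 0.1243] rel -0.837 F [1.1 0.3 4.4] T [ 0.06 -0.07 -0.01] q7 0.9
```

```bash
python3 - <<'E'
from fit import *
w=snap('wrist','w10'); crop('w10',205,140,315,240,7,'g3')
E
```

```text
(no output)
```

View pics/g3.png

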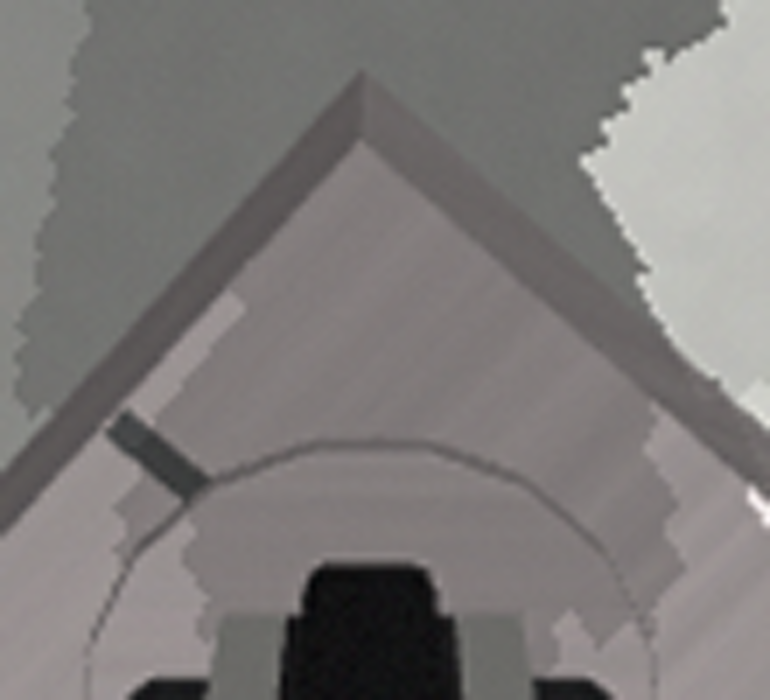

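```bash
cat > ctr.py <<'E'
from fit import *
h=lambda c,u0=205,v0=140,k=7:np.array([u0+(c[0]+.5)/k-.5,v0+(c[1]+.5)/k-.5])
col=[h(p) for p in [(91,645),(135,553),(215,484),(285,450),(395,443),(450,452),(530,488),(605,548),(654,640)]]
def ctr(w,Lpts,Rpts,d=.006):
    z=get_obs()['eef_pos'][2]
    C=fitcirc(w,col,z-d,.024,(.529,.199))[0]
    def line(pts):
        Q=np.array([onz(w,*h(p),.106)[:2] for p in pts]); v=Q[-1]-Q[0]; v/=np.linalg.norm(v); n=np.array([-v[1],v[0]])
        if n@(C-Q.mean(0))<0:n=-n
        return Q.mean(0),n
    (a,n1),(b,n2)=line(Lpts),line(Rpts)
    H=np.linalg.solve(np.array([n1,n2]),[n1@a+.032,n2@b+.032])
    e=H-C; o=get_obs(); M=R.from_quat(np.roll(o['tool_rot'],-1)).as_matrix()
    print('hole',H.round(4),'key',C.round(4),'need tool x,z mm',(M.T@np.array([*e,0])*1000).round(2)[[0,2]],'ang',np.arctan2(n1[1],n1[0]),np.arctan2(n2[1],n2[0]))
E
python3 - <<'E'
from ctr import *
ctr(load('w10'),[(0,528),(110,411),(200,315),(300,208),(363,143)],[(363,143),(500,259),(600,343),(770,487)])
E
```

```text
hole [0.5286 0.1997] key [0.529  0.1974] need tool x,z mm [-1.67  1.75] ang 0.24429702387887503 -1.278824150063215
```

```bash
python3 -m jog '[[[-0.5,0,0.5],0],[[-1,0,1],0],[[-1.4,0,1.5],0],[[-1.4,0,1.5],0]]' >/dev/null; python3 st.py
python3 -m jog '[[[0,0,-0.06],-0.04],[[0,0,-0.11],-0.08],[[0,0,-0.17],-0.12],[[0,0,-0.17],-0.12]]' >/dev/null; python3 st.py
```

```text
pos [0.5276 0.2004 0.1243] rel -0.838 F [ 1.4 -3.1  4.8] T [-0.72 -0.19 -0.04] q7 0.9
pos [0.5272 0.2013 0.1243] rel -0.717 F [-0.3 -0.9  3.6] T [-0.11 -0.07  0.1 ] q7 1.0
```

```bash
python3 -m jog '[[[0,0,-0.06],-0.04],[[0,0,-0.11],-0.08],[[0,0,-0.17],-0.12],[[0,0,-0.17],-0.12]]' >/dev/null; python3 st.py
```

```text
pos [0.5271 0.2012 0.1243] rel -0.598 F [0.7 0.2 3.8] T [ 0.03  0.01 -0.02] q7 1.1
```

```bash
python3 -m jog '[[[0,0,-0.06],-0.04],[[0,0,-0.11],-0.08],[[0,0,-0.17],-0.12],[[0,0,-0.17],-0.12]]' >/dev/null; python3 st.py
```

```text
pos [0.5271 0.2009 0.1243] rel -0.479 F [ 0.5 -0.4  3.7] T [0.05 0.   0.03] q7 1.2
```

```bash
python3 -m jog '[[[0,0,-0.06],-0.04],[[0,0,-0.11],-0.08],[[0,0,-0.17],-0.12],[[0,0,-0.17],-0.12]]' >/dev/null; python3 st.py
```

```text
pos [0.5271 0.2006 0.1243] rel -0.36 F [0.2 0.3 4. ] T [-0.    0.06  0.03] q7 1.3
```

```bash
python3 - <<'E'
from fit import *
w=snap('wrist','w11'); crop('w11',205,140,315,240,7,'g4')
E
```

```text
(no output)
```

View pics/g4.png

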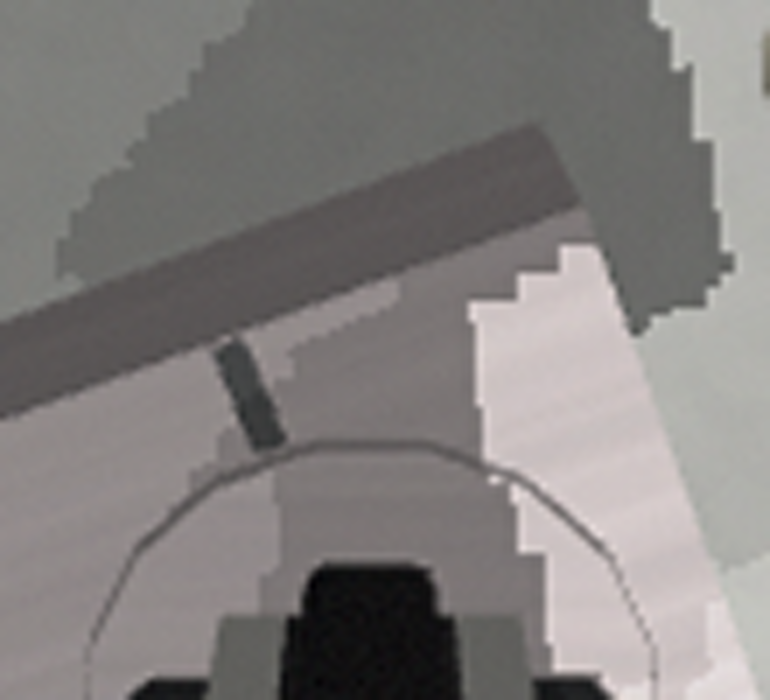

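```bash
python3 - <<'E'
from ctr import *
w=load('w11')
ctr(w,[(0,420),(583,205)],[(583,205),(760,695)])
I=[onz(w,*h(p),.106)[:2] for p in [(232,350),(268,443)]];print(I,np.arctan2(*(I[1]-I[0])[[1,0]]))
w=load('w9'); I=[onz(w,*h(p),.106)[:2] for p in [(367,288),(367,393)]];print(I)
w=load('w10'); I=[onz(w,*h(p),.106)[:2] for p in [(120,420),(197,488)]];print(I,np.arctan2(*(I[1]-I[0])[[1,0]]))
E
```

```text
hole [0.529  0.1992] key [0.5285 0.2002] need tool x,z mm [ 0.56 -0.86] ang 0.26584928665709084 -1.2985744742672554
[array([0.49938929, 0.19109032]), array([0.50791478, 0.19321329])] 0.24405129821113397
[array([0.4990094 , 0.19074161]), array([0.50838333, 0.19327917])]
[array([0.49891507, 0.19117248]), array([0.50758228, 0.193241  ])] 0.23427790183045236
```

```bash
cat >> st.py <<'E'
C=o['eef_pos']+M@np.array([.0014,0,-.0002]); e=M.T@(np.array([.529,.1992,0])-C)*1000
print('   need x,z',round(e[0],2),round(e[2],2),'t',round(o['t'],2))
E
python3 -m jog '[[[0.3,0,-0.5],0],[[0.5,0,-0.9],0],[[0.5,0,-0.9],0]]' >/dev/null; python3 st.py
python3 -m jog '[[[0,0,-0.04],-0.03],[[0,0,-0.08],-0.06],[[0,0,-0.12],-0.09],[[0,0,-0.17],-0.12],[[0,0,-0.17],-0.12]]' >/dev/null; python3 st.py
```

```text
pos [0.5273 0.2    0.1242] rel -0.359 F [-1.   2.9  4.4] T [0.65 0.3  0.01] q7 1.3
   need x,z 0.4 -0.54 t 14.98
pos [0.5278 0.1989 0.1243] rel -0.239 F [-0.7 -1.2  4.8] T [ 0.02 -0.02 -0.01] q7 1.4
   need x,z -0.21 0.55 t 15.4
```

```bash
python3 -m jog '[[[-0.1,0,0.4],-0.03],[[-0.1,0,0.4],-0.06],[[-0.1,0,0.3],-0.09],[[-0.1,0,0.3],-0.12],[[-0.1,0,0.3],-0.12]]' >/dev/null; python3 st.py
```

```text
pos [0.5277 0.1992 0.1243] rel -0.118 F [-0.5  0.   4.3] T [-0.12 -0.05 -0.  ] q7 1.5
   need x,z -0.11 0.04 t 15.82
```

```bash
python3 -m jog '[[[0,0,-0.04],-0.03],[[0,0,-0.08],-0.06],[[0,0,-0.12],-0.09],[[0,0,-0.17],-0.12],[[0,0,-0.17],-0.12]]' >/dev/null; python3 st.py
```

```text
pos [0.5276 0.1992 0.1243] rel 0.001 F [ 0.6 -0.5  4.3] T [-0.06 -0.01 -0.03] q7 1.6
   need x,z -0.06 -0.13 t 16.23
```

```bash
python3 -m jog '[[[0,0,-0.04],-0.03],[[0,0,-0.08],-0.06],[[0,0,-0.12],-0.09],[[0,0,-0.17],-0.12],[[0,0,-0.17],-0.12]]' >/dev/null; python3 st.py
```

```text
pos [0.5276 0.1994 0.1243] rel 0.121 F [-0.5 -0.4  3.3] T [0.12 0.01 0.02] q7 1.7
   need x,z -0.2 -0.58 t 16.65
```

```bash
python3 -m jog '[[[-0.1,0,-0.3],-0.03],[[-0.1,0,-0.4],-0.06],[[-0.1,0,-0.5],-0.09],[[-0.1,0,-0.5],-0.12],[[-0.1,0,-0.5],-0.12]]' >/dev/null; python3 st.py
```

```text
pos [0.527  0.1985 0.1237] rel 0.241 F [ 0.2  0.2 -0.5] T [-0.   -0.   -0.02] q7 1.81
   need x,z 0.85 -0.12 t 17.07
```

```bash
python3 -m jog '[[[0,0,-0.1],-0.03],[[0,0,-0.2],-0.06],[[0,0,-0.2],-0.09],[[0,0,-0.2],-0.12],[[0,0,-0.2],-0.12]]' >/dev/null; python3 st.py
```

```text
pos [0.5272 0.1978 0.1236] rel 0.36 F [ 0.9 -0.5 -1.5] T [-0.16 -0.02 -0.01] q7 1.91
   need x,z 1.06 0.27 t 17.48
```

```bash
python3 -m jog '[[[0.3,0,0.1],0.03],[[0.6,0,0.2],0.06],[[0.6,0.5,0.2],0.06],[[0.6,1,0.2],0.06],[[0.6,1,0.2],0.06]]' >/dev/null; python3 st.py
```

```text
pos [0.5278 0.1989 0.1229] rel 0.301 F [ 0.4 -0.  -0.9] T [-0.02  0.04  0.1 ] q7 1.86
   need x,z -0.12 -0.2 t 17.9
```

```bash
python3 -m jog '[[[0,0.7,0],0],[[0,1.4,0],0],[[0,2,0],0],[[0,2,0],0]]' >/dev/null; python3 st.py
```

```text
pos [0.528  0.199  0.1211] rel 0.301 F [-0.4  0.3 -1.1] T [0.01 0.01 0.09] q7 1.86
   need x,z -0.41 -0.15 t 18.23
```

```bash
python3 -m jog '[[[0,0.7,0],-0.01],[[0,1.4,0],-0.02],[[0,2,0],-0.02],[[0,2,0],-0.02]]' >/dev/null; python3 st.py
```

```text
pos [0.5281 0.1989 0.1192] rel 0.321 F [-0.1  0.4 -0.8] T [-0.03 -0.03  0.03] q7 1.88
   need x,z -0.48 -0.09 t 18.57
```

```bash
python3 -m jog '[[[0,0.5,0],0],[[0,1,0],0],[[0,1.5,0],0],[[0,1.5,0],0]]' >/dev/null; python3 st.py
```

```text
pos [0.5281 0.199  0.1177] rel 0.321 F [-0.7 -0.  -0.8] T [-0.    0.02  0.02] q7 1.88
   need x,z -0.52 -0.19 t 18.9
```

```bash
python3 -m jog '[[[0,0.5,0],0],[[0,1,0],0],[[0,1.5,0],0],[[0,1.5,0],0]]' >/dev/null; python3 st.py
```

```text
pos [0.5282 0.199  0.1163] rel 0.321 F [-0.2 -0.7  0.8] T [-0.04  0.07  0.04] q7 1.88
   need x,z -0.63 -0.13 t 19.23
```

```bash
python3 -m jog '[[[0,0.3,0],0],[[0,0.6,0],0],[[0,0.6,0],0]]' >/dev/null; python3 st.py
```

```text
pos [0.5282 0.199  0.1163] rel 0.321 F [-2.  -0.9  6.7] T [-0.21  0.5  -0.06] q7 1.88
   need x,z -0.68 -0.15 t 19.48
```

```bash
python3 - <<'E'
from fit import *
w=snap('wrist','w12'); crop('w12',205,140,315,240,7,'k4'); snap('scene','s12'); crop('s12',250,160,390,270,5,'k5')
E
```

```text
(no output)
```

View pics/k4.png

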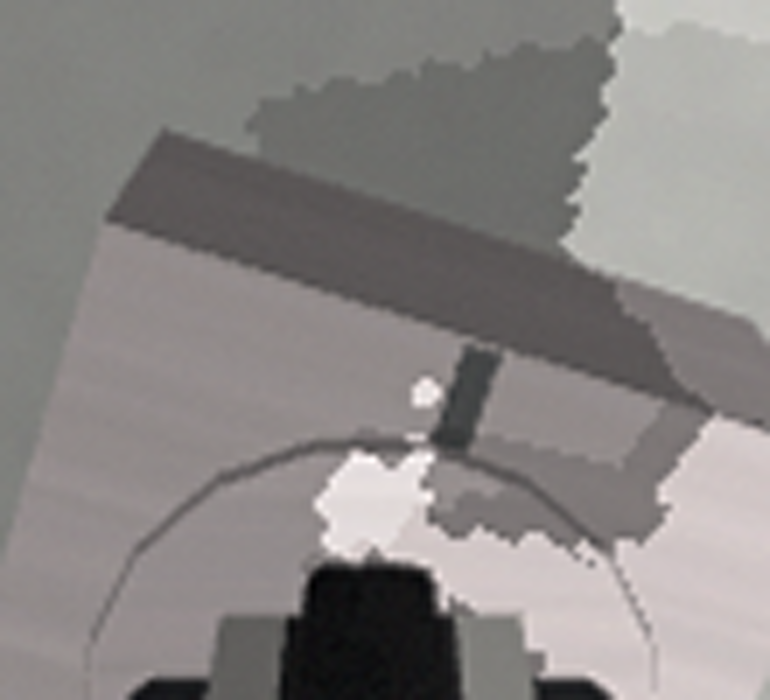

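View pics/k5.png

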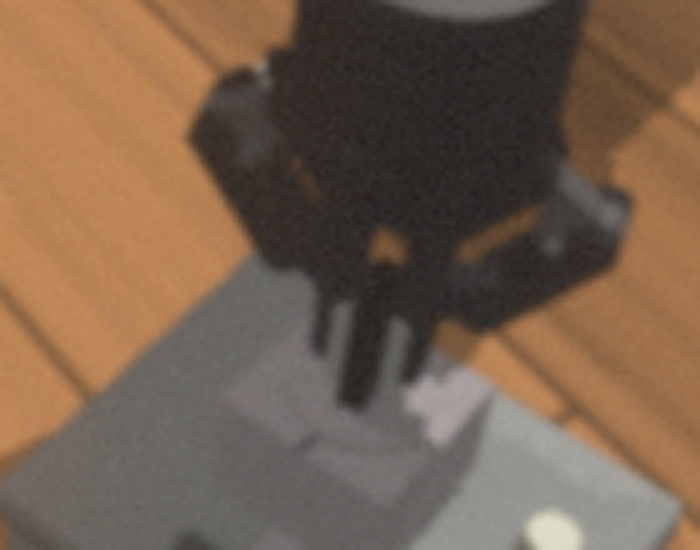

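```bash
python3 -m jog '[[[-0.2,-0.3,0],0],[[-0.4,-0.4,0.1],0.04],[[-0.4,-0.4,0.1],0.08],[[-0.4,-0.4,0.2],0.14],[[-0.4,-0.4,0.3],0.2],[[-0.3,-0.4,0.4],0.26],[[-0.3,-0.4,0.4],0.32],[[-0.3,-0.4,0.4],0.32]]' >/dev/null; python3 st.py
```

```text
pos [0.5281 0.1993 0.1163] rel -0.001 F [1.1 0.1 2.5] T [-0.02 -0.   -0.05] q7 1.61
   need x,z -0.66 -0.17 t 20.25
```

```bash
python3 -m jog '[[[-0.2,0,0],0.05],[[-0.3,0,0.1],0.1],[[-0.3,0,0.2],0.16],[[-0.2,0,0.3],0.22],[[-0.2,0,0.4],0.28],[[-0.2,0,0.4],0.34],[[-0.2,0,0.5],0.4],[[-0.2,0,0.5],0.4]]' >/dev/null; python3 st.py
```

```text
pos [0.5278 0.1997 0.1163] rel -0.399 F [-0.6  0.   3.2] T [-0.03 -0.01  0.02] q7 1.27
   need x,z -0.21 -0.19 t 20.92
```

```bash
python3 -m jog '[[[0,0,0.1],0.05],[[0,0,0.1],0.1],[[0,0,0.2],0.16],[[0,0,0.3],0.22],[[0,0,0.4],0.28],[[0,0,0.4],0.34],[[0.1,0,0.5],0.4],[[0.1,0,0.5],0.4]]' >/dev/null; python3 st.py
```

```text
pos [0.5279 0.2003 0.1163] rel -0.798 F [-0.3 -0.2  4.2] T [ 0.01  0.05 -0.03] q7 0.94
   need x,z 0.03 -0.23 t 21.58
```

```bash
python3 -m jog '[[[0,0,0.1],0.04],[[0,0,0.1],0.08],[[0,0,0.1],0.12],[[0,0,0.2],0.16],[[0,0,0.2],0.2],[[0,0,0.3],0.24],[[0,0,0.3],0.28],[[0.1,0,0.4],0.32],[[0.1,0,0.4],0.36],[[0.1,0,0.5],0.4],[[0.1,0,0.5],0.4]]' >/dev/null; python3 st.py
```

```text
pos [0.5288 0.2009 0.1164] rel -1.196 F [3.  1.8 2.6] T [ 0.21 -0.49  0.05] q7 0.62
   need x,z 0.03 -0.9 t 22.5
```

```bash
python3 -m jog '[[[0,0,0.1],0.04],[[0,0,0.1],0.08],[[0,0,0.1],0.12],[[0,0,0.2],0.16],[[0,0,0.2],0.2],[[0,0,0.3],0.24],[[0,0,0.3],0.24]]' >/dev/null; python3 st.py; python3 - <<'E'
from h import *
snap('scene','s13'); crop('s13',240,180,400,300,5,'m5')
E
```

```text
pos [0.5291 0.2011 0.1164] rel -1.436 F [2.3 0.9 1.7] T [ 0.3  -0.73  0.11] q7 0.43
   need x,z 0.23 -0.89 t 23.08
```

View pics/m5.png

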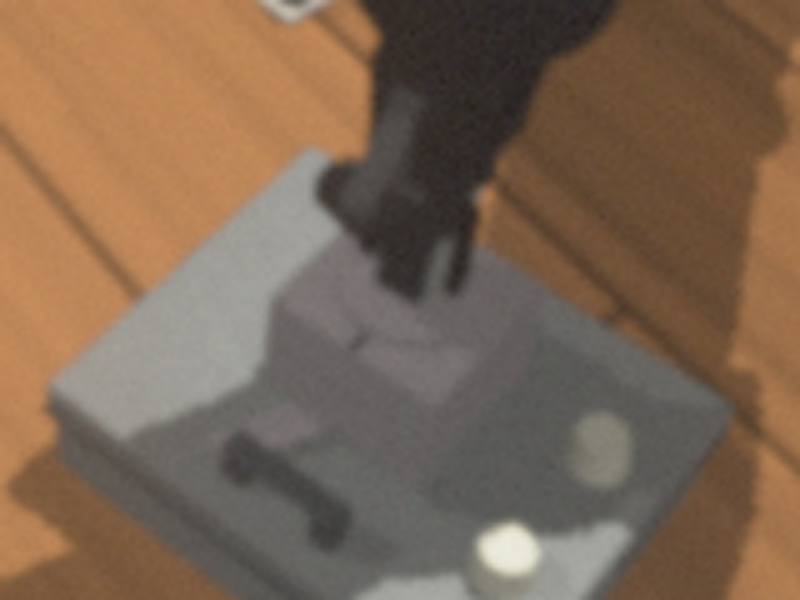

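```bash
python3 -m jog '[[[0,0,0],0.04],[[0,0,0.1],0.08],[[0,0,0.1],0.12],[[0,0,0.1],0.15],[[0,0,0.1],0.15]]' >/dev/null; python3 st.py
```

```text
pos [0.5293 0.2011 0.1164] rel -1.588 F [5.1 2.7 1.8] T [ 0.55 -1.24  0.03] q7 0.31
   need x,z 0.35 -0.76 t 23.55
```

```bash
python3 -m jog '[[[0,0,0],0.02],[[0,0,0],0.04],[[0,0,0],0.06],[[0,0,0],0.06]]' >/dev/null; python3 st.py
```

```text
pos [0.5293 0.201  0.1165] rel -1.647 F [5.7 2.4 1.7] T [ 0.54 -1.3   0.11] q7 0.26
   need x,z 0.36 -0.68 t 23.88
```

```bash
python3 -m jog '[[[0,0,0],0.02],[[0,0,0],0.04],[[0,0,0],0.04]]' >/dev/null; python3 st.py
```

```text
pos [0.5293 0.2011 0.1165] rel -1.687 F [5.7 1.1 1.6] T [ 0.49 -1.38  0.06] q7 0.23
   need x,z 0.43 -0.65 t 24.13
```

```bash
python3 -m jog '[[[0,0,0],0.02],[[0,0,0],0.04],[[0,0,0],0.04]]' >/dev/null; python3 st.py;  python3 - <<'E'
from h import *
snap('scene','s14'); crop('s14',240,180,400,300,5,'m6')
E
```

```text
pos [0.5294 0.2011 0.1165] rel -1.727 F [4.9 1.9 0.4] T [ 0.51 -1.4   0.1 ] q7 0.2
   need x,z 0.46 -0.65 t 24.38
```

View pics/m6.png

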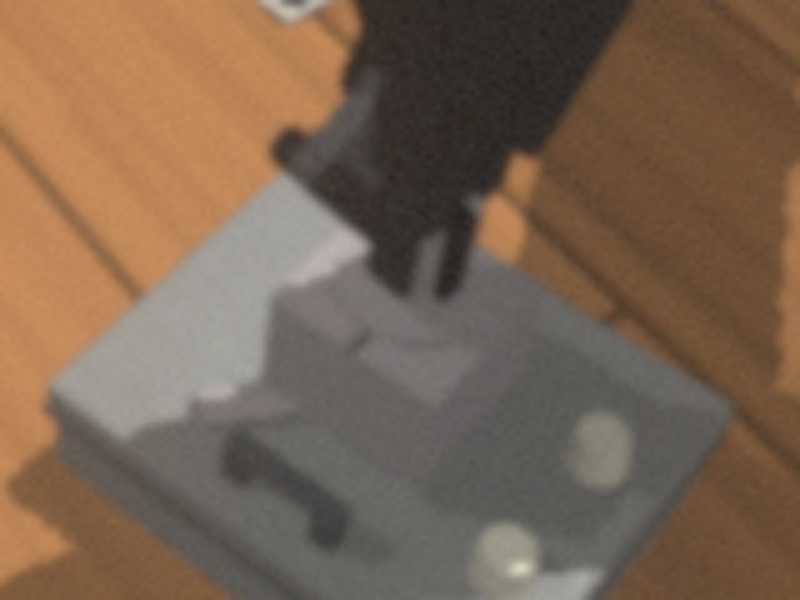

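```bash
python3 - <<'E'
from h import *
s=load('s14')
for p in [(205,390),(200,408),(225,395),(215,400)]:
    P=onz(s,240+p[0]/5-.4,180+p[1]/5-.4,.058); d=P[:2]-[.532,.2005]; print(P,np.hypot(*d),.266-np.arctan2(d[1],d[0]))
E
```

```text
[0.58679264 0.16774775 0.058     ] 0.06383528365078744 0.8047626923174873
[0.59246641 0.17283614 0.058     ] 0.0664941786157093 0.6950799880691148
[0.58225304 0.17309944 0.058     ] 0.05723773732320449 0.7651904510032814
[0.58630543 0.17292734 0.058     ] 0.06090428202319401 0.7358149249801993
```

```bash
python3 -m jog '[[[0,0,0],0.015],[[0,0,0],0.03],[[0,0,0],0.03]]' >/dev/null; python3 st.py
```

```text
pos [0.5294 0.2011 0.1164] rel -1.757 F [6.9 2.4 0.4] T [ 0.51 -1.43  0.09] q7 0.17
   need x,z 0.46 -0.62 t 24.68
```

```bash
python3 -m jog '[[[0,0,0.2],-0.02],[[0,0.2,0.4],-0.05],[[0,0.2,0.4],-0.05]]' >/dev/null; python3 st.py; python3 -m jog '[[[0,0,0],0],[[0,0,0],0],[[0,0,0],0],[[0,0,0],0],[[0,0,0],0],[[0,0,0],0]]' 30; python3 st.py;  python3 - <<'E'
from h import *
snap('wrist','w15')
E
```

```text
pos [0.5293 0.2012 0.1164] rel -1.705 F [3.1 1.6 4.4] T [ 0.48 -0.99  0.04] q7 0.21
   need x,z 0.68 -0.49 t 24.93
t: 25.43
eef_pos: [0.5282, 0.2005, 0.1156]
tool_rot: [-0.53, 0.531, -0.467, 0.467]
contact_force: [0.2, 0.6, -0.8]
gripper_width: 0.35
pos [0.5282 0.2005 0.1156] rel -1.709 F [ 0.2  0.6 -0.8] T [-0.01 -0.01  0.04] q7 0.21
   need x,z -0.01 0.94 t 25.43
```

View pics/w15.png

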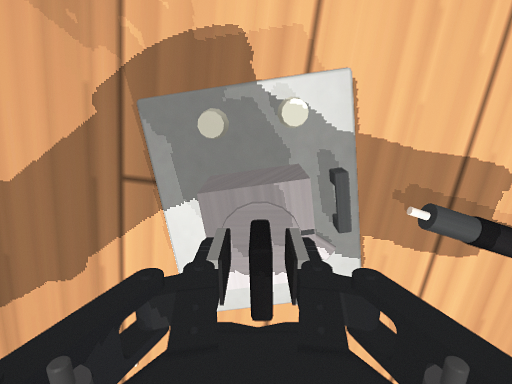

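Fingers are clear of the grip on both sides; the key stands upright. Retract straight up.

```bash
python3 -m jog '[[[0,-4,0],0],[[0,-12,0],0],[[0,-25,0],0],[[0,-45,0],0],[[0,-70,0],0],[[0,-95,0],0],[[0,-115,0],0],[[0,-120,0],0],[[0,-120,0],0]]' 30; python3 st.py;  python3 - <<'E'
from h import *
snap('wrist','w16');snap('scene','s16'); crop('s16',240,180,400,300,5,'n1')
E
```

```text
t: 26.23
eef_pos: [0.5297, 0.201, 0.2383]
tool_rot: [0.532, -0.529, 0.467, -0.468]
contact_force: [0.3, 0.2, -0.6]
gripper_width: 0.352
pos [0.5297 0.201  0.2383] rel -1.709 F [ 0.3  0.2 -0.6] T [-0.03 -0.03  0.02] q7 0.08
   need x,z 0.73 -1.59 t 26.23
```

View pics/w16.png

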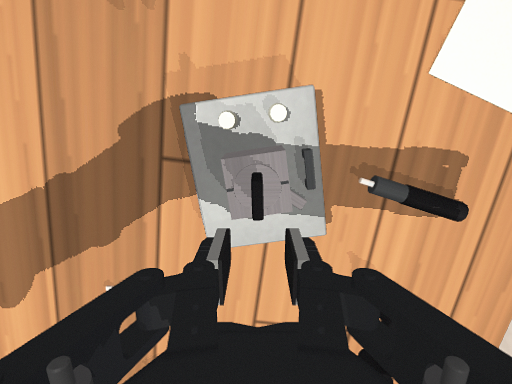

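View pics/n1.png

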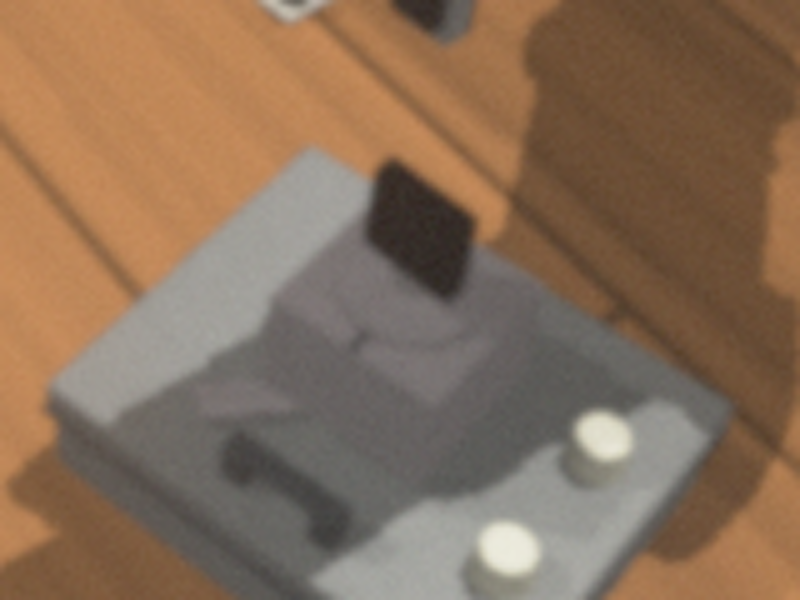

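```bash
python3 - <<'E'
from h import *
crop('w16',210,135,320,235,7,'n2')
E
```

```text
(no output)
```

View pics/n2.png

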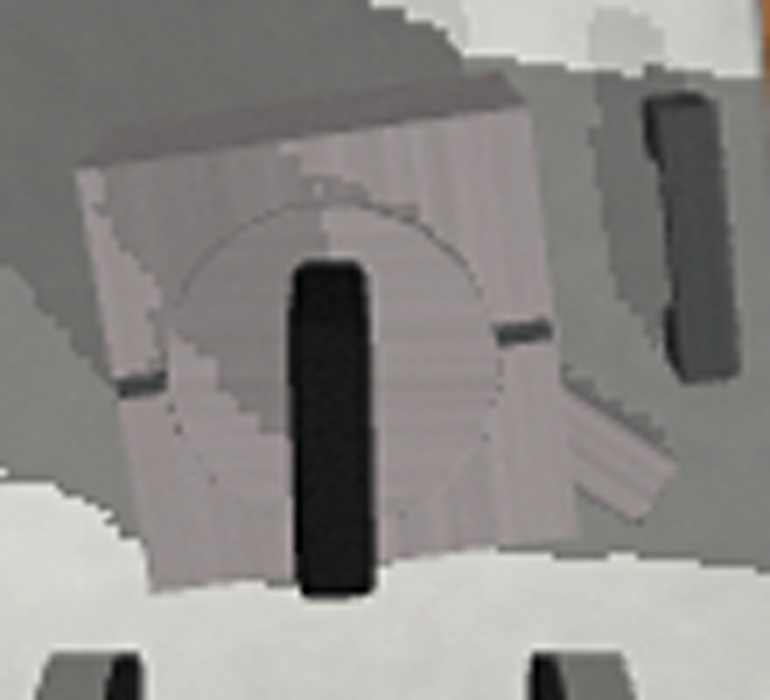

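```bash
python3 -c "
from station import *
print(hand_in())"
```

```text
the job is handed in; nothing more can be done
None
```

The case is unlocked and the key is standing in the lock, released, after 26 s of the 72 s. I've handed the job in; it reported no verdict.

- **Finding the slot:** I gripped the key across its grip, lifted it from the rest and lowered it into the keyhole. With about 4 N of downward force I turned it back and forth. The first clockwise sweep found nothing because the key was up to about 2 mm off centre, and some of my position readings lagged. After I re-centred it from the wrist pictures, it dropped in about 0.24 rad counter-clockwise of the index line. I turned it about 0.12 rad past that before noticing, without feeling any resistance.
- **Going home:** It then went down with no push-back until the collar met the lock, where the force reached about 7 N.
- **Turning the lock:** I turned it clockwise to about 1.75 rad from the lock's x axis. The wrist force stayed below about 8 N. I felt no clear hard stop at the end.

Last checks:
- **Key:** The final pictures show it upright, with the collar flush and within about 1 mm of the hole's centre.
- **Tongue:** It is clear of its keeper. Just before release I measured it at about 0.7 to 0.8 rad open.
- **Gripper:** It is clear, with the fingertips about 0.1 m above the lock.
- **Other things:** The cups and pen look undisturbed. I did not measure the bottles and cap strip at the end, but nothing came near them.

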